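# Put the microscope objectives away in order of length

## Robot

A 7-joint arm with a two-finger parallel gripper is mounted at the origin on the work surface. World frame = base frame: x ahead of the robot, y to its left, z up, the work surface at z = 0. Lengths are in m, angles in rad, forces in N, time in s.
With the tool pointing down it reaches from about 0.4 to 0.85 m from the base axis. Payload 10.4 kg.
Tool frame: the origin (TCP) lies at the very end of the fingers, on their centre line; the grasp point (between the pads) lies 19 mm behind it (manip.grip_point_offset is the z of the grasp point in the tool frame, in m); z points along the fingers, y is the direction in which the jaws open and shut (so a half turn about z gives the same grasp; the last joint's range is limited). The gripper opens to 85 mm and grips with 20 to 120 N. Pads are 22 mm wide; open, the fingers measure 114 mm over their backs; the gripper's body (76 mm by 85 mm) begins 54 mm behind the grasp point. The pads swing forward as they close: fully open they stand 13 mm farther back than shut.
Start: joints at [-1.347, 0.332, -0.065, 1.46, 0.022, 1.35, -0.088], TCP at [0.153, 0.606, 0.231] pointing down, gripper open.
Joint ranges: [-2.6, 2.6], [-0.5, 2.12], [-1.47, 1.34], [0.16, 2.42], [-1.27, 4.41], [0.06, 2.06], [-2.6, 2.6]. Speed limits (rad/s): [2.22, 2.22, 2.79, 2.79, 3.14, 3.14, 3.14].

## Interface

Orientations are given as a unit quaternion [x, y, z, w].
In Python, from workcell import manip, camera, get_calibration, hand_in gives the robot as it stands.
- The arm moves only by the shell command python3 -m pendant 'ROWS' [FORCE]. ROWS is JSON, a list of rows, each a list of 5 numbers: the shift along the tool's x, y, z in units of 40 mm (1.0 is 40 mm), then the turn about the tool's z in units of 6 degrees (1.0 is 6 degrees), then the closure, from 0 (fully open) to 1 (shut). A call has 1 to 5 rows; each row is the pose to reach, as a shift and turn from the pose commanded when the call began, along the tool's axes at that moment; what a row does not reach only later rows make up. A row lasts 1/8 s, in which the tool goes at most 62.5 mm and 10.7 degrees, less where a joint would pass 70% of its speed; a pose out of reach is approached as far as the arm can. A call with a gripper value outside its range is refused whole. The fingers move at their own pace and stop on an object; FORCE is the grip in N (left out, the last holds). Time passes only in rows, so rows that repeat a pose let the fingers close. It gives the time, the measured TCP pose, the force and the opening at its end, in the units of the state.
- manip.get_obs(): the state, without advancing time (a new reading comes with each control period).
- camera(name): name is "side" or "top"; returns (picture, depth): 480x640x3 uint8, red, green, blue; 480x640 float32, m along the optical axis (not along the pixel's ray), 0 where there is no reading.
- get_calibration(name): a dict with "vfov" (degrees; the focal length in pixels is half the picture's height over the tangent of half this angle, whatever the lens; pixels are square), "cx", "cy" (the principal point, pixels), "position" and "rotation" of the camera in the world. Camera axes: x right, y down, z forward; pixel columns grow to the right and rows downward; lengths in m; the calibration is good to about 2 mm. A picture is of the moment at which its call begins. get_calibration takes no time and is no camera call.
- hand_in(): hands the job in, once; it reports no verdict.
The state is a dict: "clock": time; "joint_pos": joint angles; "joint_velocities": joint speeds; "tau": joint torques, N m; "position": TCP position; "ee_rot": TCP orientation; "ft_force": force on the tool from outside, world axes, zero at the start; "torque": the same for the moment, N m; "grip_width": opening from 0.0 (shut) to 1.0 (fully open).
Only numpy, scipy, OpenCV 4.12 (cv2) and the standard library are available. Lean on these libraries where they do the work, as an engineer would, in place of code of your own. Each camera call takes 0.05 s, during which the arm holds its last target.

## Task

Put the four microscope objectives away in the wooden tray, one to a pocket, each standing upright with its nose up, in order of length: the shortest in the pocket next to the solid grip block, the longest in the pocket at the other end. Leave the eyepiece, the plain adapter tube and the oil bottle standing where they are, and do not let any of these pieces fall over on the way.

Things in the scene. Friction and masses are not known exactly. Their poses are not given: they have to be found in the camera images.
- tray: Fixed wood tray, any yaw, left or right of the loose things. Four pockets in a row along its y axis, centres at x = 0, y = -87, -29, 29, 87 mm, each 54 x 54 mm inside; floor 4 mm and wall tops 12 mm above the bench, walls 4 mm thick. Solid grip block 62 x 22 mm, 25 mm tall, at the -y end, by pocket y = -87. Origin on the bench under mid-row. A closed slide box, 35 mm tall, lies on the other side.
- objective_33: Microscope objective, the shortest of four, 33 mm tall, steel with a black knurled band. Stands on its flat thread end, nose up; origin at the centre of its underside, z up. Round barrel 30 mm in diameter from 5 to 26 mm above the underside (foot 28 mm in diameter), with a blunt nose 25 mm wide above a shoulder at 27 mm. 60 to 230 g.
- objective_46: Microscope objective, the second shortest of four, 46 mm tall, steel with a black knurled band. Stands on its flat thread end, nose up; origin at the centre of its underside, z up. Round barrel 30 mm in diameter from 5 to 30 mm above the underside (foot 28 mm in diameter), with a nose tapering to 17 mm wide above 30 mm. 60 to 230 g.
- objective_59: Microscope objective, the second longest of four, 59 mm tall, steel with a black knurled band. Stands on its flat thread end, nose up; origin at the centre of its underside, z up. Round barrel 30 mm in diameter from 5 to 33 mm above the underside (foot 28 mm in diameter), with a stepped nose 25 mm wide above 35 mm, ending in a cone 10 mm wide at the tip. 60 to 230 g.
- objective_72: Microscope objective, the longest of four, 72 mm tall, steel with a black knurled band. Stands on its flat thread end, nose up; origin at the centre of its underside, z up. Round barrel 30 mm in diameter from 5 to 36 mm above the underside (foot 28 mm in diameter), with a long stepped nose 25 mm wide above 38 mm, ending in a slender cone 9 mm wide at the tip. 60 to 230 g.
- eyepiece: Look-alike to leave: a microscope eyepiece, 46 mm tall, standing; steel barrel 24 mm in diameter below 24 mm, wider black head 34 mm in diameter above. Origin at the centre of its underside, z up.
- adapter_tube: Look-alike to leave: a plain straight steel adapter tube, 42 mm tall, 30 mm outside and 21 mm inside diameter, open at the top, no nose. Origin at the centre of its underside, z up.
- oil_bottle: Small amber bottle of immersion oil with a black cap, 24 mm in diameter, 56 mm tall, standing among the loose things; to be left. Origin at the centre of its underside, z up.
Not all that is in view belongs to the job. Leave any yellow look-alike of the objective_46 alone.

How it is judged:
By the outcome, as a careful person would: the job done as asked, in the order asked, and still so for the second after the job is handed in, with the robot touching nothing.
It also fails if it takes over 96 s, if anything falls off the work surface, if the arm or the gripper's body presses on something with over 40 N, if the wrist force passes 120 N, or if a joint passes its speed limit or range.

## Working session

There is one attempt and no reset: what is moved stays moved. The work goes in short steps, Python scripts to look and compute and a shell command to move; the robot and the scene stay as the last step left them, time stands still between calls to the robot, and variables do not carry over. Pictures are saved under pics/ and viewed, and the job is handed in when it is done.

```bash
ls; mkdir -p pics; python3 - <<'E'
from workcell import manip, camera, get_calibration
import cv2,numpy as np
o=manip.get_obs();print(o, manip.grip_point_offset)
for n in("top","side"):
    c=get_calibration(n);print(n,c)
    p,d=camera(n);cv2.imwrite(f"pics/{n}0.png",p[:,:,::-1]);np.savez(f"{n}0.npz",p=p,d=d)
E
```

```text
pics
{'clock': 0.0, 'joint_pos': array([-1.34661874,  0.33287196, -0.06471463,  1.46097582,  0.02156199,
        1.34987512, -0.0885058 ]), 'joint_velocities': array([ 6.07899458e-05,  9.96938705e-04,  8.81251593e-04,  1.81566917e-05,
       -5.56460865e-04, -6.13189166e-04,  1.71620170e-03]), 'tau': array([-7.30122756e-04, -6.25438857e+01,  4.87172522e-02, -3.91606843e+01,
        1.61314703e-02,  9.87664273e-03, -4.09017119e-06]), 'position': array([0.15256609, 0.60569643, 0.23049942]), 'ee_rot': array([ 1.23065287e-01,  9.92398317e-01, -7.14368883e-04, -7.58563857e-05]), 'ft_force': array([ 0.01480856, -0.2643008 ,  0.02599241]), 'torque': array([-0.00954865,  0.00435667,  0.01827781]), 'grip_width': 1.0005577465389233} -0.0187
top {'vfov': 45.5075214086811, 'cx': 321.70866682165166, 'cy': 234.9700055528984, 'position': array([0.45708834, 0.01061611, 1.10036205]), 'rotation': array([-0.70610542,  0.7068466 , -0.02877349,  0.03090486])}
side {'vfov': 50.705280209351166, 'cx': 320.0090691982383, 'cy': 241.33765994827573, 'position': array([ 0.17481108, -0.38237988,  0.66029121]), 'rotation': array([ 0.86741383, -0.35126416,  0.13393078, -0.32598971])}
```

View pics/top0.png

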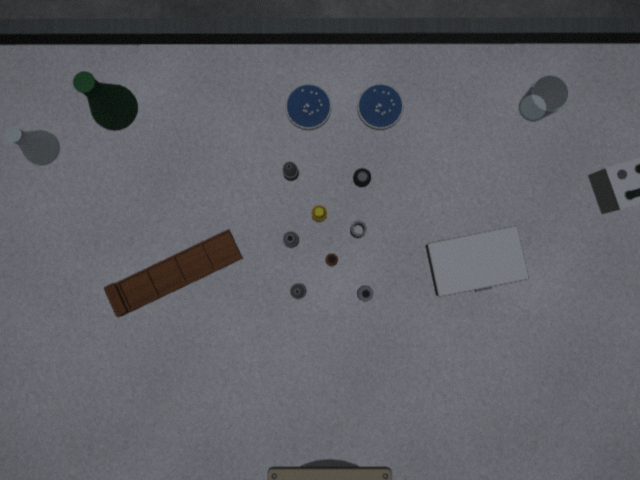

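View pics/side0.png

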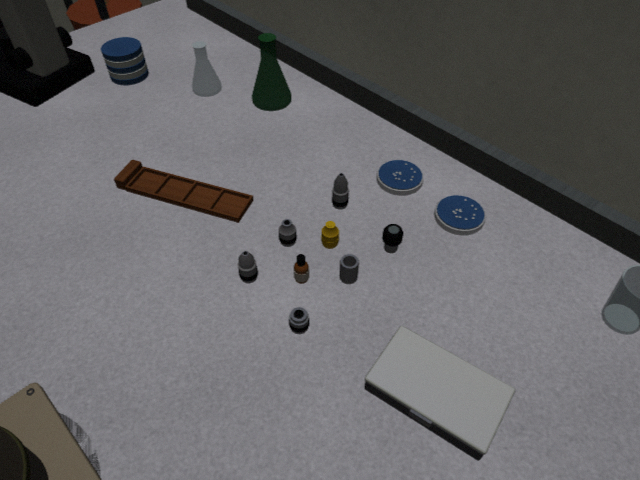

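The top view shows four steel candidates with noses at about (290,171), (291,240), (298,291) and (365,293). The eyepiece is at (362,177), the tube at (358,229), the bottle at (331,259) and the yellow look-alike at (319,213). The tray is at left, with its grip block at (117,300). Next: enlarge and measure.

```bash
cat > h.py <<'E'
from workcell import manip, camera, get_calibration
import cv2,numpy as np
from scipy.spatial.transform import Rotation as R
def K(n):
    c=get_calibration(n);f=240/np.tan(np.radians(c['vfov'])/2);rot=np.asarray(c['rotation']);
    M=R.from_quat(rot).as_matrix() if rot.size==4 else rot
    return f,c['cx'],c['cy'],np.array(c['position']),M
def ray(n,u,v):
    f,cx,cy,p,M=K(n);return p,M@np.array([(u-cx)/f,(v-cy)/f,1])
def onz(n,u,v,z):
    p,d=ray(n,u,v);return p+d*(z-p[2])/d[2]
def cloud(n,d):
    f,cx,cy,p,M=K(n);v,u=np.mgrid[:480,:640]
    return np.stack([(u-cx)/f*d,(v-cy)/f*d,d],-1)@M.T+p
def proj(n,X):
    f,cx,cy,p,M=K(n);q=(np.asarray(X)-p)@M;return q[...,0]/q[...,2]*f+cx,q[...,1]/q[...,2]*f+cy
E
python3 - <<'E'
from h import *
t=np.load('top0.npz');s=np.load('side0.npz')
a=cv2.resize(t['p'][155:310,260:400],None,fx=3.8,fy=3.8,interpolation=2)
b=cv2.resize(s['p'][160:340,220:420],None,fx=3,fy=3,interpolation=2)
cv2.imwrite('pics/c1.png',cv2.convertScaleAbs(a[:,:,::-1],alpha=1.7));cv2.imwrite('pics/c2.png',cv2.convertScaleAbs(b[:,:,::-1],alpha=1.7))
for n,z in(('top',t),('side',s)):
    C=cloud(n,z['d']);m=(C[...,2]>.008)&(C[...,2]<.1)&(z['d']>0)
    k,l,st,ce=cv2.connectedComponentsWithStats(m.astype(np.uint8))
    bench=C[(abs(C[...,2])<.01)&(abs(C[...,1])<.3)];print(n,'bench',np.median(bench[:,2]))
    for i in range(1,k):
        if st[i,4]>60:
            P=C[l==i];print(ce[i].round(),st[i,4],'max z',np.percentile(P[:,2],98).round(4),'mid',((P.max(0)+P.min(0))/2).round(4)[:2])
E
```

```text
top bench -0.0001433633742220497
[320.  29.] 15682 max z 0.0537 mid [0.9469 0.0191]
[544.  96.] 1511 max z 0.0916 mid [ 0.8012 -0.3992]
[114. 107.] 1590 max z 0.0974 mid [0.8014 0.4188]
[380. 106.] 1639 max z 0.0196 mid [ 0.8014 -0.0988]
[308. 106.] 1635 max z 0.0195 mid [0.8017 0.0414]
[ 38. 146.] 1066 max z 0.0951 mid [0.7208 0.5566]
[617. 185.] 1938 max z 0.0842 mid [ 0.639  -0.5331]
[290. 170.] 245 max z 0.0734 mid [0.67   0.0739]
[361. 177.] 275 max z 0.0494 mid [ 0.6569 -0.061 ]
[319. 213.] 215 max z 0.0488 mid [0.5903 0.0199]
[358. 228.] 149 max z 0.0464 mid [ 0.5599 -0.0542]
[477. 261.] 5164 max z 0.0385 mid [ 0.4997 -0.2768]
[157. 280.] 1351 max z 0.0272 mid [0.4788 0.2952]
[290. 239.] 212 max z 0.0487 mid [0.5412 0.0726]
[331. 259.] 140 max z 0.058 mid [ 0.5026 -0.0036]
[298. 290.] 211 max z 0.0609 mid [0.4438 0.0588]
[365. 293.] 210 max z 0.0361 mid [ 0.4401 -0.0663]
[329. 473.] 1440 max z 0.0155 mid [0.1081 0.0009]
side bench 0.0002818576838213849
[441. 133.] 12609 max z 0.0522 mid [0.9463 0.2879]
[555.  34.] 6864 max z 0.0976 mid [1.4536 0.1752]
[42. 71.] 3918 max z 0.09
[... 177 characters left out ...]
 187.] 1490 max z 0.0265 mid [0.479  0.2917]
[400. 176.] 1217 max z 0.0178 mid [0.8002 0.0382]
[340. 191.] 455 max z 0.0727 mid [0.6689 0.07  ]
[460. 214.] 1483 max z 0.018 mid [ 0.7996 -0.1016]
[287. 232.] 369 max z 0.0476 mid [0.5404 0.0703]
[330. 234.] 366 max z 0.0478 mid [0.5893 0.0165]
[393. 236.] 428 max z 0.0482 mid [ 0.6547 -0.0643]
[247. 267.] 468 max z 0.0607 mid [0.4429 0.0549]
[301. 269.] 339 max z 0.0574 mid [ 0.5009 -0.0078]
[349. 267.] 457 max z 0.0436 mid [ 0.5589 -0.057 ]
[625. 302.] 1766 max z 0.0904 mid [ 0.7983 -0.3975]
[299. 320.] 419 max z 0.0352 mid [ 0.438  -0.0704]
[441. 391.] 10421 max z 0.0372 mid [ 0.4986 -0.2789]
[ 42. 439.] 5807 max z 0.0935 mid [0.087  0.0254]
```

View pics/c1.png

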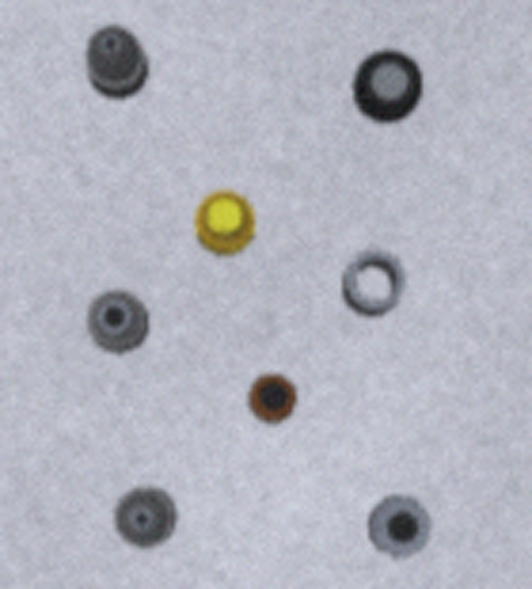

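View pics/c2.png

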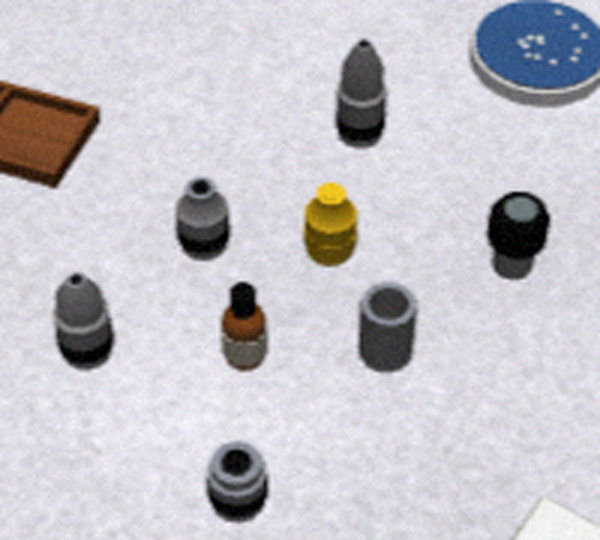

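Identities are clear. By height and shape, with top-view pixels: 72 mm at (290,171), 46 at (291,240), 59 at (298,291) and 33 at (365,293). To leave: eyepiece (362,177), tube (358,229), bottle (331,259) and yellow (319,213). Next I'll localise them precisely and find the tray.

```bash
cat > loc.py <<'E'
from h import *
def objs(n,p,d):
    C=cloud(n,d);m=(C[...,2]>.006)&(C[...,2]<.1)&(d>0)
    k,l,st,ce=cv2.connectedComponentsWithStats(m.astype(np.uint8));return C,k,l,st,ce
def fitcirc(P,r=.015):
    from scipy.optimize import least_squares
    # near-side barrel surface points: known radius
    f=lambda c:np.hypot(*(P[:,:2]-c).T)-r
    return least_squares(f,P[:,:2].mean(0),loss='soft_l1',f_scale=.002)
E
python3 - <<'E'
from loc import *
D={n:np.load(n+'0.npz') for n in('top','side')}
app={'72':((.669,.071),.072),'46':((.54,.0715),.046),'59':((.4435,.057),.059),'33':((.44,-.068),.033),}
for nm,(c,h) in app.items():
    out=[]
    for n in('top','side'):
        C=cloud(n,D[n]['d']);r=np.hypot(C[...,0]-c[0],C[...,1]-c[1])
        top=(r<.025)&(C[...,2]>h-.007)&(C[...,2]<h+.01)
        g=cv2.cvtColor(D[n]['p'],cv2.COLOR_RGB2GRAY)
        v,u=np.nonzero(top);out.append((n,onz(n,u.mean(),v.mean(),h-.002)[:2].round(4)))
        b=(r<.025)&(C[...,2]>.01)&(C[...,2]<.026)
        if n=='side':out.append(('barrel fit',fitcirc(C[b]).x.round(4)))
    print(nm,out)
for n in('top','side'):
    p=D[n]['p'].astype(int);br=(p[...,0]>p[...,2]*1.6)&(p[...,0]>35)
    C=cloud(n,D[n]['d']);x,y=C[...,0],C[...,1]
    m=br&(C[...,2]>-.01)&(C[...,2]<.04)&(y>.15)&(y<.5)&(x>.3)&(x<.65)
    k,l,st,ce=cv2.connectedComponentsWithStats(m.astype(np.uint8));i=1+st[1:,4].argmax();m=l==i
    print(n,'tray rect',cv2.minAreaRect(C[m][:,:2].astype(np.float32)*1000))
    cs,_=cv2.findContours(m.astype(np.uint8),0,2);c=max(cs,key=cv2.contourArea)
    bx=cv2.boxPoints(cv2.minAreaRect(c));print(bx.round(1).tolist(),[onz(n,*q,.012)[:2].round(4).tolist() for q in bx])
E
```

```text
72 [('top', array([0.6705, 0.0734])), ('side', array([0.6682, 0.0703])), ('barrel fit', array([0.6708, 0.0722]))]
46 [('top', array([0.5416, 0.0731])), ('side', array([0.5405, 0.0704])), ('barrel fit', array([0.5415, 0.0716]))]
59 [('top', array([0.4445, 0.0594])), ('side', array([0.4419, 0.055 ])), ('barrel fit', array([0.4437, 0.0577]))]
33 [('top', array([ 0.4391, -0.0665])), ('side', array([ 0.4376, -0.0704])), ('barrel fit', array([ 0.4391, -0.0687]))]
top tray rect ((482.3559265136719, 286.7021789550781), (60.59181213378906, 236.9971466064453), 25.695615768432617)
[[114.69999694824219, 283.20001220703125], [227.89999389648438, 229.10000610351562], [241.5, 257.6000061035156], [128.3000030517578, 311.70001220703125]] [[0.4578, 0.4067], [0.5606, 0.1932], [0.5061, 0.1665], [0.4041, 0.3793]]
side tray rect ((482.6153564453125, 284.7248229980469), (64.13941955566406, 238.70262145996094), 25.606229782104492)
[[124.30000305175781, 187.8000030517578], [131.0, 162.8000030517578], [252.6999969482422, 195.5], [245.89999389648438, 220.5]] [[0.402, 0.3748], [0.4485, 0.4302], [0.5617, 0.1916], [0.5128, 0.1502]]
```

The top and side estimates agree within about 3 mm, so I average them. That puts the tray centre at (0.4825,0.2857), with the grip block toward (−0.433,0.901). Next is a helper that converts a goal into move units.

```bash
cat > go.py <<'E'
import sys
from h import *
OB={'72':(.6697,.0722),'46':(.5412,.0718),'59':(.4433,.0573),'33':(.4384,-.0686)}
c=np.array([.4825,.2857]);e=np.array([-.4331,.9013])
PK={'33':c+.087*e,'46':c+.029*e,'59':c-.029*e,'72':c-.087*e}
def rel(xyz,yaw=25.7):
    o=manip.get_obs();M=R.from_quat(o['ee_rot']).as_matrix()
    d=M.T@(np.array(xyz)-o['position'])/.04
    cy=np.degrees(np.arctan2(M[1,1],M[0,1]))
    t=(cy-yaw+90)%180-90
    print('pos',o['position'].round(4),'yaw',cy.round(1),'clk',round(o['clock'],2),'tilt',M[:,2].round(3),'grip',round(o['grip_width'],3),'F',o['ft_force'].round(1))
    print('-> units',d.round(2),'turn',round(t/6,2))
if __name__=='__main__':
    w,n,z=sys.argv[1:4]; rel([*(OB if w=='o' else PK)[n],float(z)])
E
python3 go.py o 72 .2
```

```text
pos [0.1526 0.6058 0.2306] yaw 75.9 clk 0.1 tilt [-0.    -0.001 -1.   ] grip 1.001 F [ 0.3 -0.2  0.1]
-> units [-15.79  -9.78   0.78] turn 8.36
```

```bash
python3 -m pendant '[[-1.2,-0.75,0.1,1,0.3],[-2.4,-1.5,0.2,2,0.3],[-3.7,-2.3,0.3,3.5,0.3],[-5,-3.1,0.4,5,0.3],[-6.3,-3.9,0.4,6,0.3]]' 60; python3 go.py o 72 .2
```

```text
clock: 0.72
position: [0.3598, 0.3914, 0.2148]
ee_rot: [0.426, 0.905, -0.0, -0.0]
ft_force: [0.8, 0.8, 0.5]
grip_width: 0.702
pos [0.3598 0.3914 0.2148] yaw 39.6 clk 0.72 tilt [-0.001 -0.    -1.   ] grip 0.702 F [0.8 0.8 0.5]
-> units [-11.09   0.88   0.37] turn 2.32
```

```bash
python3 -m pendant '[[-1.4,0.1,0,1,0.3],[-2.8,0.2,0.1,2.3,0.3],[-4.2,0.3,0.1,2.3,0.3],[-5.6,0.4,0.2,2.3,0.3],[-7,0.5,0.2,2.3,0.3]]'; python3 go.py o 72 .11
```

```text
clock: 1.35
position: [0.5545, 0.1897, 0.2068]
ee_rot: [0.529, 0.848, -0.0, -0.0]
ft_force: [0.9, 0.7, 0.3]
grip_width: 0.696
pos [0.5545 0.1897 0.2068] yaw 26.1 clk 1.35 tilt [-0.001 -0.    -1.   ] grip 0.696 F [0.9 0.7 0.3]
-> units [-3.91  1.3   2.42] turn 0.06
```

```bash
python3 - <<'E'
from workcell import manip
print(manip.get_obs()['joint_pos'].round(2))
E
```

```text
[-0.73  0.27  0.39  1.62 -0.11  1.27  0.13]
```

```bash
python3 -m pendant '[[-1.3,0.4,0.2,0.06,0.4],[-2.6,0.9,0.5,0.06,0.4],[-3.91,1.3,1,0.06,0.4],[-3.91,1.3,2.3,0.06,0.4],[-3.91,1.3,2.4,0.06,0.4]]'; python3 - <<'E'
from h import *
for n in('top','side'):
    p,d=camera(n);cv2.imwrite(f'pics/{n}1.png',p[:,:,::-1])
    u,v=map(int,proj(n,[.67,.072,.05]));cv2.imwrite(f'pics/{n}1c.png',cv2.convertScaleAbs(cv2.resize(p[max(0,v-80):v+80,u-100:u+100,::-1],None,fx=3,fy=3),alpha=1.7))
E
python3 go.py o 72 .011
```

```text
clock: 1.98
position: [0.6665, 0.0731, 0.107]
ee_rot: [0.532, 0.846, -0.003, -0.003]
ft_force: [-0.8, 1.3, 0.7]
grip_width: 0.603
pos [0.6688 0.0744 0.1116] yaw 25.8 clk 2.08 tilt [-0.001  0.    -1.   ] grip 0.603 F [0.3 0.  2. ]
-> units [-0.06 -0.    2.51] turn 0.01
```

View pics/side1c.png

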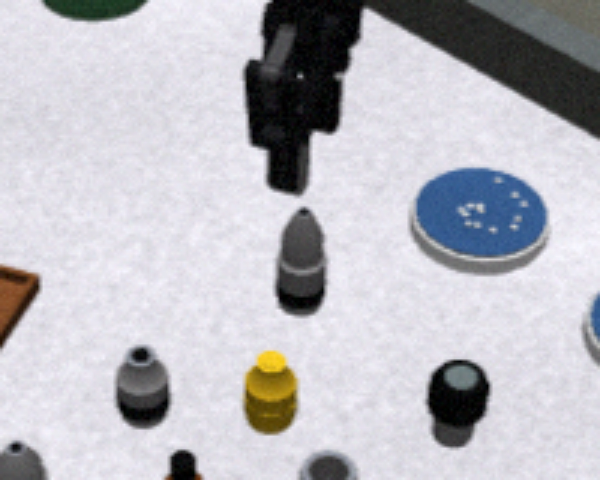

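```bash
python3 - <<'E'
from h import *
n='side';u0,v0=map(int,proj(n,[.67,.072,.05]))
for o in (-.026,-.04,0,.026,.04):
    for z in (.111,.12):
        u,v=proj(n,[.6688+.9*o,.0744+.43*o,z]);print(o,z,(u-u0+100)*3,(v-v0+80)*3)
print([( (a-b)*3) for a,b in zip(proj(n,[.6697,.0722,.072]),(u0-100,v0-80))])
E
```

```text
-0.026 0.111 285.7899437648989 187.19725015940057
-0.026 0.12 286.216087500637 174.54607984098004
-0.04 0.111 277.4116034523613 202.83004846881693
-0.04 0.12 277.7734907138074 190.17438596843235
0 0.111 300.9004626720864 159.00315853564564
0 0.12 301.4388889323262 146.36676405712154
0.026 0.111 315.4542597724319 131.84783108190072
0.026 0.12 316.0964478105857 119.23378317285741
0.04 0.111 323.0710022397632 117.63606666020794
0.04 0.12 323.7657800165025 105.03688682288913
[np.float64(302.44475159411456), np.float64(212.6247848372747)]
```

The side crop shows the near fingertip at (288,190), where the model predicts it, with the 72 mm tip centred at (302,212). Descend and close.

```bash
python3 -m pendant '[[-0.06,0,0.8,0,0.4],[-0.06,0,1.6,0,0.4],[-0.06,0,2.3,0,0.4],[-0.06,0,2.5,0,0.4],[-0.06,0,2.5,0,0.4]]'; python3 -m pendant '[[0,0,0,0,0.8],[0,0,0,0,0.8],[0,0,0,0,0.8],[0,0,0,0,0.8],[0,0,0,0,0.8]]' 50;python3 go.py o 72 .011
```

```text
clock: 2.7
position: [0.671, 0.0721, 0.013]
ee_rot: [0.532, 0.847, 0.001, 0.001]
ft_force: [-0.5, 0.0, 0.4]
grip_width: 0.599
clock: 3.32
position: [0.6713, 0.0716, 0.0134]
ee_rot: [0.532, 0.847, 0.001, 0.001]
ft_force: [-3.0, 0.8, 6.1]
grip_width: 0.332
pos [0.6713 0.0716 0.0134] yaw 25.7 clk 3.33 tilt [ 0.003  0.001 -1.   ] grip 0.332 F [-3.   0.8  6.1]
-> units [ 0.03 -0.03  0.06] turn 0.0
```

```bash
python3 -m pendant '[[0,0,-0.3,0,0.8],[0,0,-0.9,0,0.8],[0,0,-1.7,0,0.8],[0,0,-2.3,0,0.8],[0,0,-2.3,0,0.8]]'; python3 - <<'E'
from h import *
n='side'
p,d=camera(n);u,v=map(int,proj(n,[.67,.072,.1]));cv2.imwrite(f'pics/{n}2c.png',cv2.convertScaleAbs(cv2.resize(p[max(0,v-80):v+80,u-100:u+100,::-1],None,fx=3,fy=3),alpha=1.7))
E
python3 go.py p 72 .105
```

```text
clock: 3.95
position: [0.6716, 0.0713, 0.1061]
ee_rot: [0.532, 0.847, 0.002, 0.002]
ft_force: [-0.3, 0.3, -3.0]
grip_width: 0.331
pos [0.6706 0.0714 0.1042] yaw 25.7 clk 4.0 tilt [ 0.002  0.001 -1.   ] grip 0.336 F [-1.1  0.  -2.1]
-> units [ 4.69 -1.91 -0.03] turn -0.0
```

View pics/side2c.png

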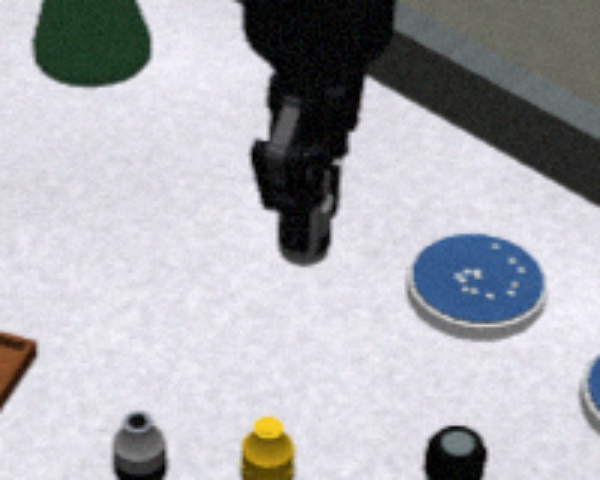

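The objective is held between the fingers at (305,225) and clear of the bench. Carry it to the end pocket.

```bash
python3 -m pendant '[[1,-0.4,0,0,0.8],[2.2,-0.9,0,0,0.8],[3.4,-1.4,0,0,0.8],[4.3,-1.75,0,0,0.8],[4.69,-1.91,0,0,0.8]]'; python3 -m pendant '[[0,0,0,0,0.8],[0,0,0.5,0,0.8],[0,0,1.2,0,0.8],[0,0,1.7,0,0.8],[0,0,1.7,0,0.8]]'; python3 go.py p 72 .018
```

```text
clock: 4.62
position: [0.5176, 0.209, 0.1022]
ee_rot: [0.531, 0.847, -0.001, -0.001]
ft_force: [0.1, -0.3, -2.0]
grip_width: 0.334
clock: 5.25
position: [0.52, 0.205, 0.0337]
ee_rot: [0.533, 0.846, -0.002, -0.0]
ft_force: [0.3, 0.5, -1.8]
grip_width: 0.332
pos [0.52   0.205  0.0337] yaw 25.6 clk 5.25 tilt [-0.002 -0.002 -1.   ] grip 0.332 F [ 0.3  0.5 -1.8]
-> units [0.05 0.03 0.39] turn -0.02
```

Above the pocket now; a quick look before lowering.

```bash
cat > look.py <<'E'
import sys
from h import *
n,x,y,z,out=sys.argv[1],*map(float,sys.argv[2:5]),sys.argv[5]
p,d=camera(n);u,v=map(int,proj(n,[x,y,z]));v=max(80,v);u=max(100,u)
cv2.imwrite('pics/'+out,cv2.convertScaleAbs(cv2.resize(p[v-80:v+80,u-100:u+100,::-1],None,fx=3,fy=3),alpha=1.8))
E
python3 look.py side .52 .207 .03 s3.png
```

```text
(no output)
```

View pics/s3.png

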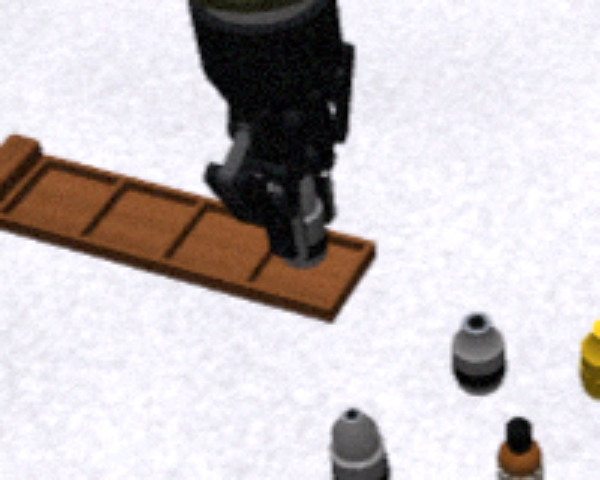

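The base at (305,262) is over the end pocket, as planned. Lower and release.

```bash
python3 -m pendant '[[0.05,0.03,0.2,0,0.8],[0.05,0.03,0.3,0,0.8],[0.05,0.03,0.36,0,0.8],[0.05,0.03,0.38,0,0.8],[0.05,0.03,0.38,0,0.8]]'; python3 go.py p 72 .018
```

```text
clock: 5.92
position: [0.5203, 0.2096, 0.0202]
ee_rot: [0.532, 0.847, 0.0, 0.0]
ft_force: [-0.7, 0.1, -2.0]
grip_width: 0.33
pos [0.5203 0.2096 0.0202] yaw 25.7 clk 5.92 tilt [ 0.  0. -1.] grip 0.33 F [-0.7  0.1 -2. ]
-> units [-0.05 -0.03  0.06] turn 0.0
```

```bash
python3 -m pendant '[[0,-0.03,0.03,0,0.8],[0,-0.03,0.06,0,0.8],[0,-0.03,0.06,0,0.8]]'; python3 go.py p 72 .018
```

```text
clock: 6.3
position: [0.5191, 0.209, 0.0176]
ee_rot: [0.532, 0.847, -0.0, -0.0]
ft_force: [0.8, 0.5, -1.5]
grip_width: 0.331
pos [0.5191 0.209  0.0176] yaw 25.7 clk 6.3 tilt [-0.  0. -1.] grip 0.331 F [ 0.8  0.5 -1.5]
-> units [-0.05  0.01 -0.01] turn -0.0
```

```bash
python3 -m pendant '[[0,0,0.03,0,0.8],[0,0,0.05,0,0.8],[0,0,0.05,0,0.8]]'; python3 go.py p 72 .018
```

```text
clock: 6.68
position: [0.5193, 0.2091, 0.0173]
ee_rot: [0.532, 0.847, 0.0, -0.0]
ft_force: [-8.5, -2.9, 19.4]
grip_width: 0.328
pos [0.5193 0.2091 0.0173] yaw 25.7 clk 6.67 tilt [-0.     0.001 -1.   ] grip 0.328 F [-8.5 -2.9 19.4]
-> units [-0.05  0.   -0.02] turn -0.0
```

Contact. Back off 1 mm, then open gently.

```bash
python3 -m pendant '[[0,0,-0.03,0,0.8],[0,0,-0.03,0,0.6],[0,0,-0.03,0,0.55],[0,0,-0.03,0,0.5],[0,0,-0.03,0,0.45]]'; python3 go.py p 72 .11; python3 look.py side .52 .207 .03 s4.png;
```

```text
clock: 7.3
position: [0.5192, 0.2091, 0.0168]
ee_rot: [0.532, 0.847, 0.0, -0.0]
ft_force: [-0.1, 0.4, -0.1]
grip_width: 0.553
pos [0.5192 0.2091 0.0168] yaw 25.7 clk 7.3 tilt [ 0.  0. -1.] grip 0.553 F [-0.1  0.4 -0.1]
-> units [-0.05  0.   -2.33] turn -0.0
```

View pics/s4.png

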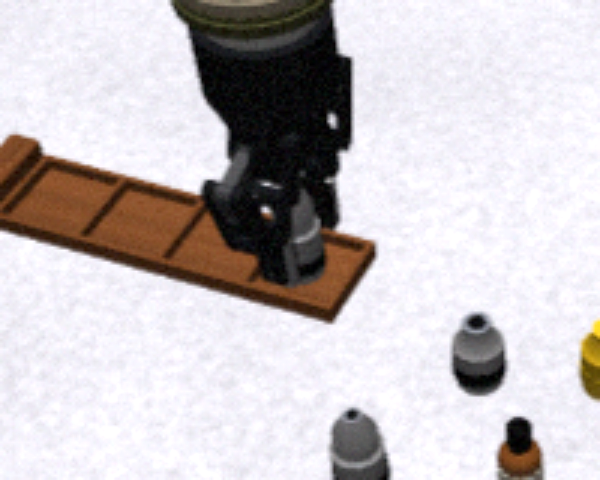

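Standing upright in the pocket. Rise straight up, then go to the 59.

```bash
python3 -m pendant '[[0,0,-0.5,0,0.4],[0,0,-1.3,0,0.4],[0,0,-2.3,0,0.4],[0,0,-2.8,0,0.4],[0,0,-2.8,0,0.4]]'; python3 look.py side .52 .207 .03 s5.png; python3 go.py o 59 .11
```

```text
clock: 7.98
position: [0.52, 0.2095, 0.1303]
ee_rot: [0.532, 0.847, 0.001, 0.001]
ft_force: [-0.6, 0.4, 0.1]
grip_width: 0.605
pos [0.5192 0.2092 0.1289] yaw 25.7 clk 8.03 tilt [ 0.001  0.001 -1.   ] grip 0.603 F [-0.3  0.5  0.3]
-> units [-2.6  -3.36  0.47] turn 0.0
```

View pics/s5.png

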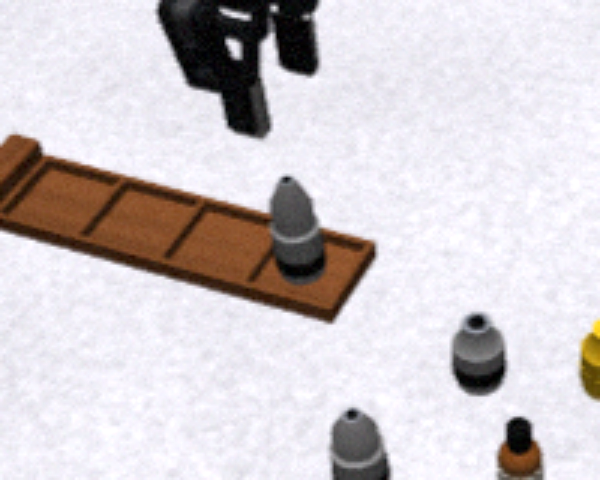

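```bash
cat > chk.py <<'E'
import sys
from loc import *
from go import OB,PK,c,e
# measure placed objectives in tray frame, from side barrel surface & each camera's own tray estimate
ts={'side':np.array([.4826,.2847]),'top':np.array([.4824,.2867])}
for n in('side','top'):
    p,d=camera(n);C=cloud(n,d)
    for k,q in PK.items():
        r=np.hypot(C[...,0]-q[0],C[...,1]-q[1]);h=int(k)/1000+.004
        m=(r<.026)&(C[...,2]>.018)&(C[...,2]<.032)&(d>0)
        t=(r<.026)&(C[...,2]>.030)&(C[...,2]<.1)&(d>0)
        if t.sum()<8: print(n,k,'empty');continue
        f=fitcirc(C[m]).x-ts[n];v,u=np.nonzero(t&(C[...,2]>np.percentile(C[t][:,2],98)-.006))
        tp=onz(n,u.mean(),v.mean(),h-.002)[:2]-ts[n]
        g=np.array([e[1],-e[0]])
        fr=lambda a:((a@g*1000).round(1),(-a@e*1000).round(1))
        print(n,k,'maxz',np.percentile(C[t][:,2],98).round(3),'barrel tray xy',fr(f),'tip xy',fr(tp))
E
python3 chk.py
```

```text
side 33 empty
side 46 empty
side 59 empty
side 72 maxz 0.077 barrel tray xy (np.float64(1.4), np.float64(83.3)) tip xy (np.float64(-0.4), np.float64(84.3))
top 33 empty
top 46 empty
top 59 empty
top 72 maxz 0.074 barrel tray xy (np.float64(1.9), np.float64(83.7)) tip xy (np.float64(-1.3), np.float64(88.7))
```

The 72 sits about 3 mm from its pocket centre, at height ~76 mm, so it's seated. Next is the 59.

```bash
python3 -m pendant '[[-0.8,-1,0,0,0.4],[-1.6,-2.1,0.1,0,0.4],[-2.3,-3,0.3,0,0.4],[-2.6,-3.36,0.45,0,0.4],[-2.6,-3.36,0.45,0,0.4]]'; python3 go.py o 59 .012
```

```text
clock: 8.75
position: [0.4425, 0.0564, 0.1102]
ee_rot: [0.533, 0.846, -0.0, -0.0]
ft_force: [0.5, 0.6, -0.7]
grip_width: 0.601
pos [0.4425 0.0564 0.1102] yaw 25.6 clk 8.75 tilt [-0.001 -0.    -1.   ] grip 0.601 F [ 0.5  0.6 -0.7]
-> units [0.01 0.03 2.45] turn -0.01
```

```bash
 python3 look.py side .443 .057 .07 s6.png; python3 go.py o 59 .012
```

```text
pos [0.4432 0.0576 0.1106] yaw 25.7 clk 8.8 tilt [-0.  0. -1.] grip 0.596 F [ 0.4  1.3 -0.2]
-> units [-0.01 -0.    2.47] turn 0.0
```

View pics/s6.png

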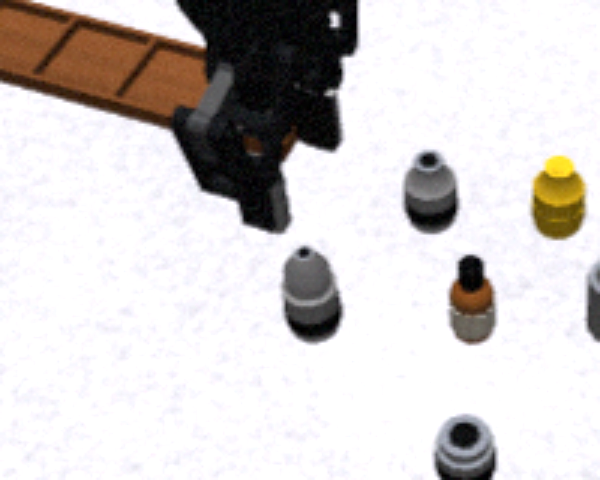

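Finger tips at (268,220) and (322,130) straddle the axis of the 59 (tip at (304,250)). Descend and grip.

```bash
python3 -m pendant '[[0,0,0.8,0,0.4],[0,0,1.6,0,0.4],[0,0,2.3,0,0.4],[0,0,2.46,0,0.4],[0,0,2.46,0,0.4]]'; python3 -m pendant '[[0,0,0,0,0.8],[0,0,0,0,0.8],[0,0,0,0,0.8],[0,0,0,0,0.8],[0,0,0,0,0.8]]' 50;python3 go.py o 59 .012;python3 -m pendant '[[0,0,-0.3,0,0.8],[0,0,-0.9,0,0.8],[0,0,-1.7,0,0.8],[0,0,-2.5,0,0.8],[0,0,-2.5,0,0.8]]';python3 go.py p 59 .115
```

```text
clock: 9.43
position: [0.4436, 0.0577, 0.0127]
ee_rot: [0.532, 0.847, -0.0, 0.0]
ft_force: [0.2, -1.1, -0.1]
grip_width: 0.602
clock: 10.05
position: [0.444, 0.0575, 0.0137]
ee_rot: [0.532, 0.847, 0.001, 0.0]
ft_force: [-2.3, 0.4, 5.9]
grip_width: 0.332
pos [0.444  0.0575 0.0137] yaw 25.7 clk 10.05 tilt [ 0.002  0.001 -1.   ] grip 0.332 F [-2.3  0.4  5.9]
-> units [ 0.   -0.02  0.04] turn 0.0
clock: 10.68
position: [0.4448, 0.0575, 0.1155]
ee_rot: [0.532, 0.847, 0.002, 0.001]
ft_force: [0.2, -0.0, -2.4]
grip_width: 0.329
pos [0.4448 0.0575 0.1155] yaw 25.7 clk 10.68 tilt [ 0.005  0.003 -1.   ] grip 0.329 F [ 0.2 -0.  -2.4]
-> units [4.01 3.32 0.03] turn -0.0
```

```bash
python3 -m pendant '[[0.9,0.8,0,0,0.8],[1.9,1.6,0,0,0.8],[3,2.5,0,0,0.8],[3.8,3.1,0,0,0.8],[4.01,3.32,0,0,0.8]]'; python3 -m pendant '[[0,0,0,0,0.8],[0,0,0.6,0,0.8],[0,0,1.4,0,0.8],[0,0,2,0,0.8],[0,0,2,0,0.8]]'; python3 look.py side .495 .26 .03 s7.png;python3 go.py p 59 .018
```

```text
clock: 11.3
position: [0.4925, 0.2618, 0.1118]
ee_rot: [0.531, 0.848, -0.0, -0.0]
ft_force: [-0.4, -1.2, -1.4]
grip_width: 0.331
clock: 11.92
position: [0.4922, 0.2566, 0.0312]
ee_rot: [0.533, 0.846, -0.002, -0.0]
ft_force: [-0.6, -0.8, -2.0]
grip_width: 0.328
pos [0.4931 0.2575 0.0326] yaw 25.6 clk 11.97 tilt [-0.001 -0.001 -1.   ] grip 0.333 F [ 0.4 -0.5 -0.3]
-> units [0.03 0.07 0.36] turn -0.02
```

View pics/s7.png

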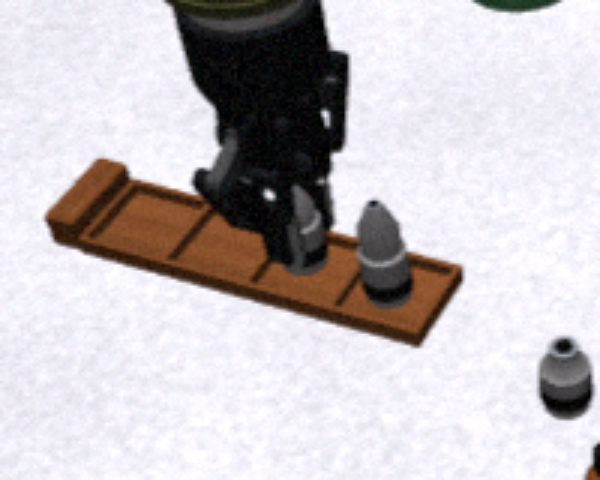

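The 59 is over its pocket, with its base near (308,265), and the 72 stands at (382,255). Lower.

```bash
python3 -m pendant '[[0.03,0.03,0.2,0,0.8],[0.03,0.03,0.34,0,0.8],[0.03,0.03,0.36,0,0.8],[0.03,0.03,0.38,0,0.8],[0.03,0.03,0.4,0,0.8]]'; python3 go.py p 59 .018
```

```text
clock: 12.6
position: [0.4938, 0.2608, 0.0177]
ee_rot: [0.532, 0.847, 0.0, -0.0]
ft_force: [-7.7, -4.1, 20.1]
grip_width: 0.331
pos [0.4938 0.2608 0.0177] yaw 25.7 clk 12.6 tilt [-0.  0. -1.] grip 0.331 F [-7.7 -4.1 20.1]
-> units [-0.04  0.02 -0.01] turn -0.0
```

```bash
python3 -m pendant '[[0,0,-0.03,0,0.8],[0,0,-0.03,0,0.6],[0,0,-0.03,0,0.55],[0,0,-0.03,0,0.5],[0,0,-0.03,0,0.45]]';python3 -m pendant '[[0,0,-0.5,0,0.4],[0,0,-1.3,0,0.4],[0,0,-2.3,0,0.4],[0,0,-2.8,0,0.4],[0,0,-2.8,0,0.4]]'; python3 chk.py; python3 look.py side .495 .26 .03 s8.png;python3 go.py o 46 .11
```

```text
clock: 13.22
position: [0.4938, 0.2608, 0.0177]
ee_rot: [0.532, 0.847, 0.0, -0.0]
ft_force: [0.3, -0.0, -0.7]
grip_width: 0.548
clock: 13.85
position: [0.4946, 0.2613, 0.1311]
ee_rot: [0.532, 0.847, 0.001, 0.0]
ft_force: [-0.7, -0.7, -0.7]
grip_width: 0.598
side 33 empty
side 46 empty
side 59 maxz 0.064 barrel tray xy (np.float64(0.9), np.float64(26.2)) tip xy (np.float64(-1.0), np.float64(27.6))
side 72 maxz 0.077 barrel tray xy (np.float64(1.4), np.float64(83.5)) tip xy (np.float64(-0.8), np.float64(84.4))
top 33 empty
top 46 empty
top 59 maxz 0.065 barrel tray xy (np.float64(1.8), np.float64(26.5)) tip xy (np.float64(1.5), np.float64(27.7))
top 72 maxz 0.077 barrel tray xy (np.float64(1.8), np.float64(83.7)) tip xy (np.float64(1.6), np.float64(84.0))
pos [0.4932 0.2605 0.1285] yaw 25.7 clk 14.0 tilt [-0.001 -0.001 -1.   ] grip 0.597 F [ 0.6 -0.8 -0.1]
-> units [-4.77 -0.96  0.47] turn 0.0
```

View pics/s8.png

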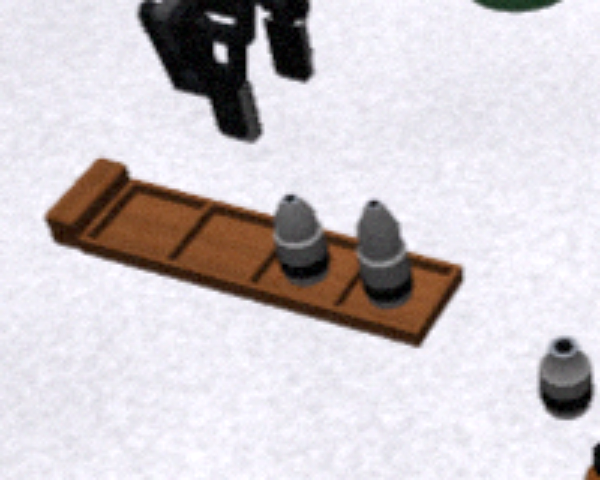

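Both stand upright in their pockets, at (302,245) and (384,255). Now the 46 (steel; the yellow one stays).

```bash
python3 -m pendant '[[-1.2,-0.2,0,0,0.4],[-2.5,-0.5,0,0,0.4],[-3.7,-0.75,0.2,0,0.4],[-4.5,-0.9,0.4,0,0.4],[-4.77,-0.96,0.45,0,0.4]]'; python3 -m pendant '[[0,0,0,0,0.4],[0,0,0,0,0.4]]'; python3 look.py side .541 .072 .07 s9.png; python3 go.py o 46 .012
```

```text
clock: 14.62
position: [0.5414, 0.0697, 0.1102]
ee_rot: [0.533, 0.846, -0.001, -0.001]
ft_force: [-0.4, 0.7, -0.2]
grip_width: 0.6
clock: 14.88
position: [0.5417, 0.074, 0.1116]
ee_rot: [0.531, 0.847, 0.0, -0.0]
ft_force: [0.1, 0.5, 0.8]
grip_width: 0.603
pos [0.5418 0.0739 0.1117] yaw 25.8 clk 14.93 tilt [-0.     0.001 -1.   ] grip 0.598 F [ 0.1  0.3 -0.4]
-> units [-0.04 -0.04  2.49] turn 0.02
```

View pics/s9.png

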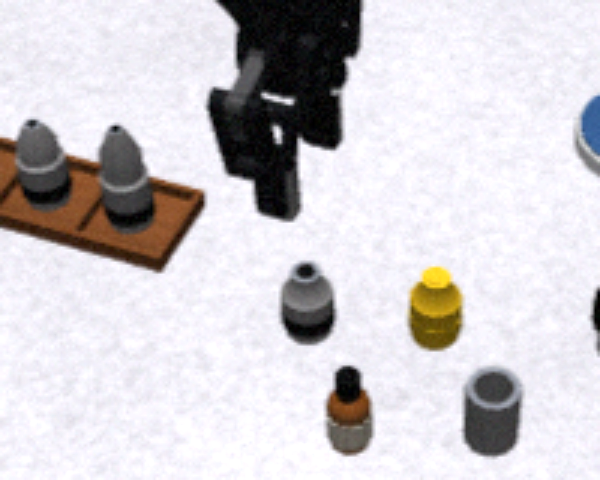

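The jaws are centred above the steel 46 at (307,300), with the yellow one at (436,308) well clear. Descend and grip.

```bash
python3 -m pendant '[[-0.04,-0.04,0.8,0,0.4],[-0.04,-0.04,1.6,0,0.4],[-0.04,-0.04,2.3,0,0.4],[-0.04,-0.04,2.5,0,0.4],[-0.04,-0.04,2.5,0,0.4]]'; python3 -m pendant '[[0,0,0,0,0.8],[0,0,0,0,0.8],[0,0,0,0,0.8],[0,0,0,0,0.8],[0,0,0,0,0.8]]' 50;python3 go.py o 46 .012;python3 -m pendant '[[0,0,-0.3,0,0.8],[0,0,-0.9,0,0.8],[0,0,-1.7,0,0.8],[0,0,-2.5,0,0.8],[0,0,-2.5,0,0.8]]';python3 go.py p 46 .115
```

```text
clock: 15.55
position: [0.5412, 0.0706, 0.0119]
ee_rot: [0.532, 0.847, -0.0, -0.0]
ft_force: [1.1, 0.3, 0.3]
grip_width: 0.6
clock: 16.18
position: [0.5421, 0.0705, 0.0132]
ee_rot: [0.532, 0.847, 0.001, 0.001]
ft_force: [-1.3, -0.2, 4.3]
grip_width: 0.328
pos [0.5421 0.0705 0.0132] yaw 25.7 clk 16.18 tilt [ 0.002  0.001 -1.   ] grip 0.328 F [-1.3 -0.2  4.3]
-> units [ 0.04 -0.01  0.03] turn 0.0
clock: 16.8
position: [0.543, 0.0703, 0.115]
ee_rot: [0.532, 0.847, 0.002, 0.002]
ft_force: [0.3, 1.0, -1.9]
grip_width: 0.327
pos [0.543  0.0703 0.115 ] yaw 25.7 clk 16.8 tilt [ 0.005  0.002 -1.   ] grip 0.327 F [ 0.3  1.  -1.9]
-> units [6.23 0.97 0.  ] turn -0.0
```

```bash
python3 -m pendant '[[1.1,0.15,-0.1,0,0.8],[2.4,0.35,-0.1,0,0.8],[3.8,0.6,-0.1,0,0.8],[5.2,0.8,-0.1,0,0.8],[6,0.93,0,0,0.8]]'; python3 -m pendant '[[0.23,0.04,0,0,0.8],[0.23,0.04,0.3,0,0.8],[0.23,0.04,1.2,0,0.8],[0.23,0.04,2,0,0.8],[0.23,0.04,2,0,0.8]]'; python3 look.py side .47 .312 .03 s10.png;python3 go.py p 46 .018
```

```text
clock: 17.42
position: [0.4688, 0.3056, 0.1115]
ee_rot: [0.531, 0.848, 0.0, -0.0]
ft_force: [0.7, 0.9, -1.7]
grip_width: 0.326
clock: 18.05
position: [0.4672, 0.3082, 0.0292]
ee_rot: [0.533, 0.846, -0.003, -0.0]
ft_force: [-0.2, -0.5, -0.6]
grip_width: 0.329
pos [0.4682 0.3093 0.031 ] yaw 25.6 clk 18.1 tilt [-0.001 -0.002 -1.   ] grip 0.331 F [-0.5  0.1 -1.4]
-> units [0.04 0.07 0.33] turn -0.02
```

View pics/s10.png

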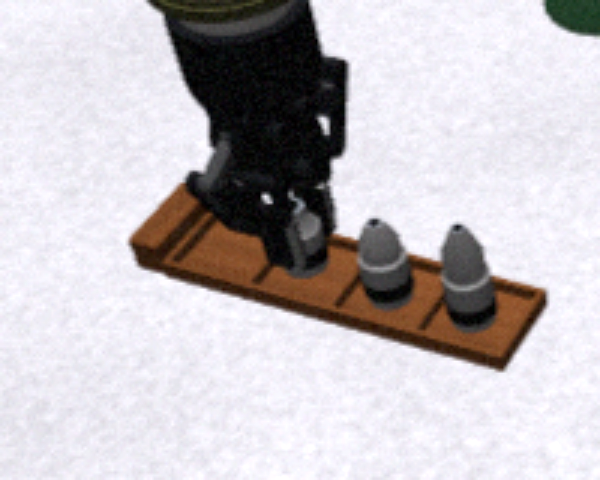

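The 46 is over its pocket, with its base at (308,270). Lower.

```bash
python3 -m pendant '[[0.03,0.03,0.2,0,0.8],[0.03,0.03,0.32,0,0.8],[0.03,0.03,0.35,0,0.8],[0.03,0.03,0.37,0,0.8],[0.03,0.03,0.38,0,0.8]]'; python3 go.py p 46 .018
```

```text
clock: 18.73
position: [0.4688, 0.3132, 0.0171]
ee_rot: [0.532, 0.847, 0.0, -0.0]
ft_force: [-3.6, -2.9, 9.2]
grip_width: 0.327
pos [0.4688 0.3132 0.0171] yaw 25.7 clk 18.73 tilt [ 0.  0. -1.] grip 0.327 F [-3.6 -2.9  9.2]
-> units [-0.04  0.01 -0.02] turn -0.0
```

```bash
python3 -m pendant '[[0,0,-0.01,0,0.8],[0,0,-0.01,0,0.6],[0,0,-0.01,0,0.55],[0,0,-0.01,0,0.5],[0,0,-0.01,0,0.45]]';python3 -m pendant '[[0,0,-0.5,0,0.4],[0,0,-1.3,0,0.4],[0,0,-2.3,0,0.4],[0,0,-2.8,0,0.4],[0,0,-2.8,0,0.4]]'; python3 chk.py; python3 look.py side .47 .312 .03 s11.png;python3 go.py o 33 .11
```

```text
clock: 19.35
position: [0.4687, 0.3131, 0.0169]
ee_rot: [0.532, 0.847, 0.0, -0.0]
ft_force: [0.2, -0.5, -0.6]
grip_width: 0.547
clock: 19.98
position: [0.4694, 0.3136, 0.1304]
ee_rot: [0.532, 0.847, 0.002, 0.0]
ft_force: [-0.4, 0.6, 0.7]
grip_width: 0.6
side 33 empty
side 46 maxz 0.053 barrel tray xy (np.float64(1.1), np.float64(-32.9)) tip xy (np.float64(1.3), np.float64(-33.2))
side 59 maxz 0.064 barrel tray xy (np.float64(1.2), np.float64(26.4)) tip xy (np.float64(-1.1), np.float64(27.8))
side 72 maxz 0.077 barrel tray xy (np.float64(1.2), np.float64(83.4)) tip xy (np.float64(-0.4), np.float64(84.2))
top 33 empty
top 46 maxz 0.053 barrel tray xy (np.float64(1.4), np.float64(-32.6)) tip xy (np.float64(1.1), np.float64(-32.6))
top 59 maxz 0.065 barrel tray xy (np.float64(1.7), np.float64(26.7)) tip xy (np.float64(1.0), np.float64(27.2))
top 72 maxz 0.077 barrel tray xy (np.float64(1.8), np.float64(83.6)) tip xy (np.float64(1.3), np.float64(84.3))
pos [0.4681 0.3127 0.1277] yaw 25.7 clk 20.12 tilt [-0.001 -0.001 -1.   ] grip 0.601 F [ 0.1 -0.4 -0. ]
-> units [-8.27 -4.8   0.45] turn 0.0
```

View pics/s11.png

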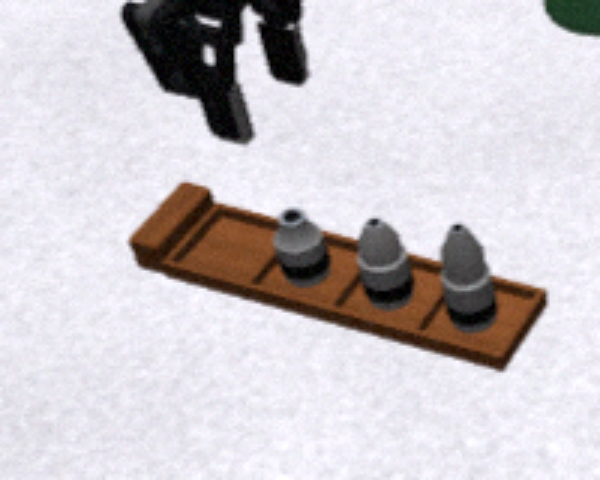

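Three are in, seated upright and about 3 mm off centre toward the block; I'll correct for that on the last one. Next is the 33.

```bash
python3 -m pendant '[[-1.1,-0.65,0,0,0.4],[-2.3,-1.35,0,0,0.4],[-3.6,-2.1,0,0,0.4],[-4.9,-2.85,0,0,0.4],[-6.2,-3.6,0,0,0.4]]'; python3 -m pendant '[[-1.2,-0.7,0.1,0,0.4],[-1.8,-1.05,0.4,0,0.4],[-2.07,-1.2,0.45,0,0.4],[-2.07,-1.2,0.45,0,0.4],[-2.07,-1.2,0.45,0,0.4]]'; python3 look.py side .438 -.069 .06 s12.png; python3 go.py o 33 .0085
```

```text
clock: 20.75
position: [0.4455, 0.0252, 0.128]
ee_rot: [0.532, 0.847, -0.0, -0.0]
ft_force: [1.4, -0.4, -0.6]
grip_width: 0.605
clock: 21.38
position: [0.4394, -0.067, 0.111]
ee_rot: [0.531, 0.847, 0.0, -0.0]
ft_force: [0.1, 1.2, 0.4]
grip_width: 0.599
pos [ 0.4394 -0.067   0.111 ] yaw 25.8 clk 21.43 tilt [ 0.  0. -1.] grip 0.602 F [-0.7  0.6 -0.9]
-> units [-0.02 -0.04  2.56] turn 0.02
```

View pics/s12.png

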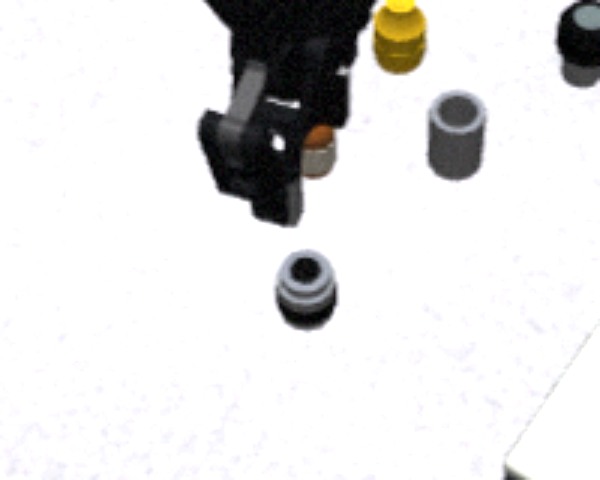

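The jaws are over the 33 at (307,290), and the bottle at (318,150) is clear behind. Descend a little lower for the short barrel.

```bash
python3 -m pendant '[[-0.02,-0.04,0.8,0,0.4],[-0.02,-0.04,1.6,0,0.4],[-0.02,-0.04,2.3,0,0.4],[-0.02,-0.04,2.55,0,0.4],[-0.02,-0.04,2.57,0,0.4]]'; python3 -m pendant '[[0,0,0,0,0.8],[0,0,0,0,0.8],[0,0,0,0,0.8],[0,0,0,0,0.8],[0,0,0,0,0.8]]' 50;python3 go.py o 33 .0085;python3 -m pendant '[[0,0,-0.3,0,0.8],[0,0,-0.9,0,0.8],[0,0,-1.7,0,0.8],[0,0,-2.6,0,0.8],[0,0,-2.6,0,0.8]]'; python3 look.py side .438 -.069 .11 s13.png; python3 - <<'E'
from go import *
rel([*(PK['33']-.003*e),.112])
E
```

```text
clock: 22.05
position: [0.438, -0.0693, 0.0081]
ee_rot: [0.532, 0.847, -0.0, -0.0]
ft_force: [0.6, 0.8, 0.8]
grip_width: 0.6
clock: 22.68
position: [0.4388, -0.0695, 0.0093]
ee_rot: [0.532, 0.847, 0.001, 0.0]
ft_force: [-1.7, 0.1, 6.1]
grip_width: 0.328
pos [ 0.4388 -0.0695  0.0093] yaw 25.7 clk 22.68 tilt [ 0.002  0.001 -1.   ] grip 0.328 F [-1.7  0.1  6.1]
-> units [0.03 0.   0.02] turn 0.0
clock: 23.3
position: [0.4399, -0.0698, 0.1152]
ee_rot: [0.532, 0.847, 0.002, 0.002]
ft_force: [-0.3, 0.2, -0.5]
grip_width: 0.322
pos [ 0.4389 -0.0696  0.1136] yaw 25.7 clk 23.35 tilt [ 0.003  0.001 -1.   ] grip 0.332 F [-0.1 -0.2 -1.7]
-> units [9.63 4.84 0.06] turn 0.0
```

View pics/s13.png

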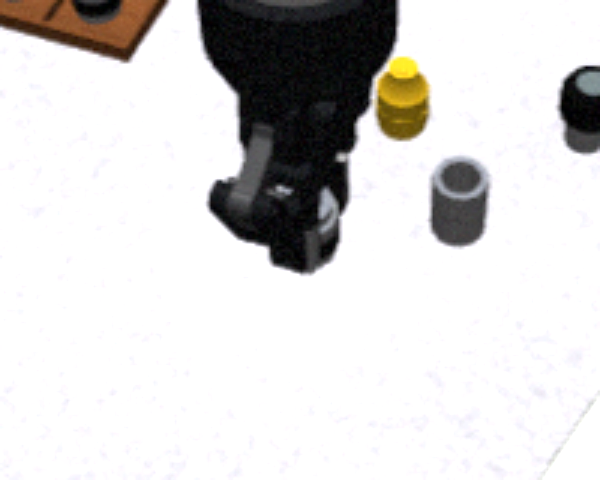

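```bash
python3 -m pendant '[[1,0.5,0,0,0.8],[2.2,1.1,0,0,0.8],[3.5,1.75,0,0,0.8],[4.8,2.4,0,0,0.8],[6.1,3.05,0,0,0.8]]'; python3 -m pendant '[[1.2,0.6,0,0,0.8],[2.4,1.2,0,0,0.8],[3.2,1.6,0,0,0.8],[3.53,1.79,0,0,0.8],[3.53,1.79,0,0,0.8]]';python3 - <<'E'
from go import *
rel([*(PK['33']-.003*e),.03])
E
```

```text
clock: 23.98
position: [0.4415, 0.2045, 0.1115]
ee_rot: [0.532, 0.847, -0.0, -0.0]
ft_force: [1.9, -0.7, -0.9]
grip_width: 0.328
clock: 24.6
position: [0.4452, 0.3609, 0.1114]
ee_rot: [0.532, 0.847, -0.001, 0.0]
ft_force: [0.0, -1.0, -1.0]
grip_width: 0.331
pos [0.4452 0.3609 0.1114] yaw 25.7 clk 24.6 tilt [-0.001 -0.001 -1.   ] grip 0.331 F [ 0. -1. -1.]
-> units [0.   0.03 2.03] turn 0.0
```

```bash
python3 -m pendant '[[0,0,0.7,0,0.8],[0,0,1.4,0,0.8],[0,0,2,0,0.8],[0,0,2,0,0.8]]'; python3 look.py side .445 .361 .03 s14.png;python3 - <<'E'
from go import *
rel([*(PK['33']-.003*e),.0135])
E
```

```text
clock: 25.1
position: [0.4449, 0.3584, 0.0307]
ee_rot: [0.533, 0.846, -0.002, -0.0]
ft_force: [-0.6, -0.6, -0.8]
grip_width: 0.329
pos [0.4457 0.3594 0.0321] yaw 25.6 clk 25.15 tilt [-0.001 -0.001 -1.   ] grip 0.327 F [ 0.   0.9 -0.8]
-> units [0.04 0.03 0.46] turn -0.02
```

View pics/s14.png

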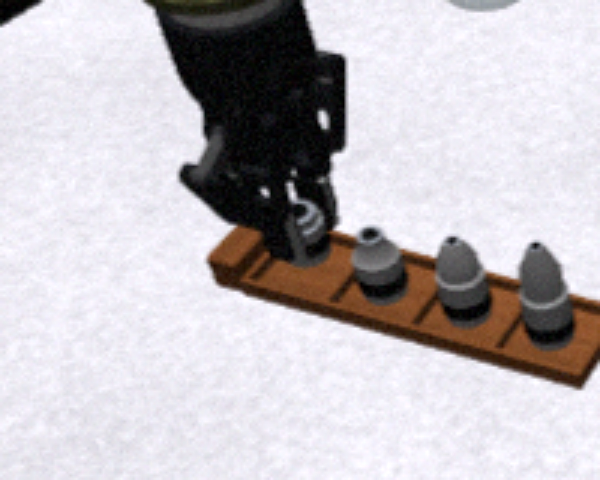

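The 33 is over the pocket next to the block, with its base at (310,258). Lower to contact.

```bash
python3 -m pendant '[[0,0,0.2,0,0.8],[0,0,0.35,0,0.8],[0,0,0.42,0,0.8],[0,0,0.44,0,0.8],[0,0,0.46,0,0.8]]'; python3 go.py p 33 .0135
```

```text
clock: 25.78
position: [0.4455, 0.3614, 0.0138]
ee_rot: [0.532, 0.847, 0.0, 0.0]
ft_force: [0.1, 0.3, -1.5]
grip_width: 0.326
pos [0.4455 0.3614 0.0138] yaw 25.7 clk 25.77 tilt [ 0.  0. -1.] grip 0.326 F [ 0.1  0.3 -1.5]
-> units [0.07 0.01 0.01] turn -0.0
```

```bash
python3 -m pendant '[[0,0,0.02,0,0.8],[0,0,0.03,0,0.8],[0,0,0.03,0,0.8]]'; python3 go.py p 33 .0135
```

```text
clock: 26.15
position: [0.4455, 0.3615, 0.0133]
ee_rot: [0.532, 0.847, 0.0, -0.0]
ft_force: [-2.6, -1.1, 7.8]
grip_width: 0.328
pos [0.4455 0.3615 0.0133] yaw 25.7 clk 26.15 tilt [-0.     0.001 -1.   ] grip 0.328 F [-2.6 -1.1  7.8]
-> units [ 0.07  0.01 -0.  ] turn -0.0
```

```bash
python3 -m pendant '[[0,0,-0.01,0,0.8],[0,0,-0.01,0,0.6],[0,0,-0.01,0,0.55],[0,0,-0.01,0,0.5],[0,0,-0.01,0,0.45]]';python3 -m pendant '[[0,0,-0.5,0,0.4],[0,0,-1.3,0,0.4],[0,0,-2.3,0,0.4],[0,0,-3,0,0.4],[0,0,-3,0,0.4]]'; python3 chk.py; python3 - <<'E'
from h import *
for n in('top','side'):
    p,d=camera(n);cv2.imwrite(f'pics/{n}9.png',cv2.convertScaleAbs(p[:,:,::-1],alpha=1.6))
E
```

```text
clock: 26.78
position: [0.4454, 0.3613, 0.0129]
ee_rot: [0.532, 0.847, 0.0, -0.0]
ft_force: [-1.0, -0.2, -0.5]
grip_width: 0.547
clock: 27.4
position: [0.4465, 0.3622, 0.1352]
ee_rot: [0.532, 0.847, 0.002, 0.0]
ft_force: [-0.1, -0.9, -0.0]
grip_width: 0.598
side 33 maxz 0.039 barrel tray xy (np.float64(1.1), np.float64(-85.6)) tip xy (np.float64(1.2), np.float64(-85.8))
side 46 maxz 0.053 barrel tray xy (np.float64(0.8), np.float64(-32.7)) tip xy (np.float64(1.5), np.float64(-33.2))
side 59 maxz 0.064 barrel tray xy (np.float64(1.0), np.float64(26.5)) tip xy (np.float64(-0.6), np.float64(27.8))
side 72 maxz 0.077 barrel tray xy (np.float64(1.4), np.float64(83.1)) tip xy (np.float64(-0.4), np.float64(84.3))
top 33 maxz 0.042 barrel tray xy (np.float64(1.8), np.float64(-85.7)) tip xy (np.float64(1.4), np.float64(-85.1))
top 46 maxz 0.054 barrel tray xy (np.float64(1.3), np.float64(-32.6)) tip xy (np.float64(0.6), np.float64(-32.7))
top 59 maxz 0.065 barrel tray xy (np.float64(1.6), np.float64(26.6)) tip xy (np.float64(0.6), np.float64(26.8))
top 72 maxz 0.077 barrel tray xy (np.float64(1.8), np.float64(83.7)) tip xy (np.float64(1.8), np.float64(84.6))
```

View pics/side9.png

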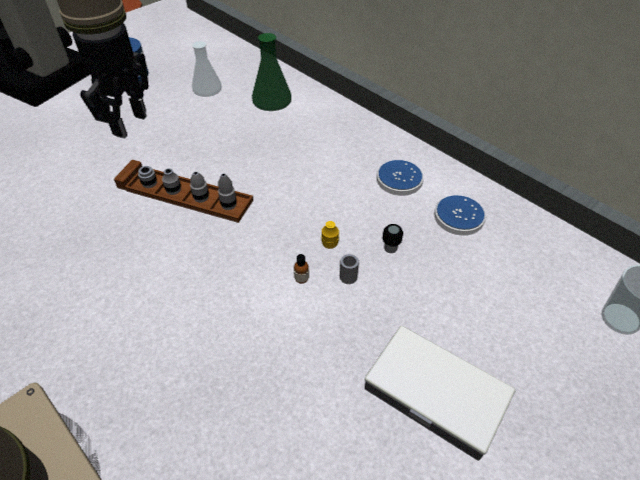

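View pics/top9.png

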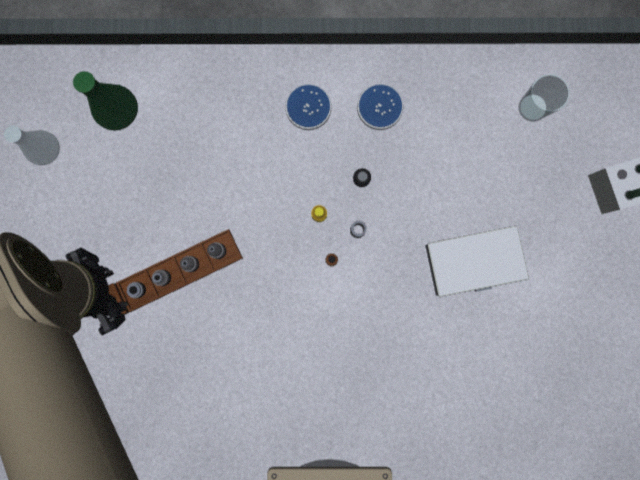

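All four stand in the tray in order, side view (147,175) to (227,190), shortest beside the block. The eyepiece, tube, bottle and yellow piece are at the same pixels as at the start. The robot is clear and touching nothing.

```bash
python3 -c "
from workcell import hand_in,manip
print(manip.get_obs()['clock'],hand_in())"
```

```text
the job is handed in; nothing more can be done
27.6 None
```

All four objectives are in the tray, upright and nose up. From the grip block outwards they run 33, 46, 59 and 72 mm. I handed the job in at 27.6 s.

- **Position:** In both views each barrel is within about 4 mm of its pocket centre; there is about 12 mm of room each way. The 46 and 72 mm objectives are the furthest off, by about 4 mm.
- **Height:** The tops read 1 to 5 mm above the expected height. The readings taken before anything moved were also 1 to 3 mm high, and I felt the floor contact at each placing, so I take them as seated.
- **Pieces to leave:** The eyepiece, adapter tube, oil bottle and yellow look-alike are upright and at the same pixels as at the start.
- **Forces:** The largest reading I saw was about 22 N, while setting a piece down. I only read forces at the end of each move.
- **Disagreement:** The two cameras differed by 2 to 4 mm on positions, so I used their average. No check failed.

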